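# Stir the button hopper and hold its feed gate open

### The job

The button blanks have settled in the feeder's hopper: take the stirring rod from its stand, stir the blanks round with its tip until most of them have shifted well away from where they lay, and stand the rod back in its hole and let go of it. Then lift the feeder's cam lever up to the cam's highest point, with the arm straight up, so that the gate is fully open, and finish while still holding it there, because it springs back. Keep the blanks from being flung out of the feeder, and do not disturb the other things on the bench.

Things in the scene. Friction and masses are not known exactly. Their poses are not given: they have to be found in the camera images.
- feeder: Button feeder bolted down: green base plate 170 mm (x) by 250 mm (y), with hopper, chute and cam lever. Origin on the table surface; x points away from the robot, y left, z up, turned by up to 0.3 rad. Hopper centre at y = +75 mm; lever shaft at x = 0, height 85 mm, parallel to y. The chute is on the robot side, to x = -130 mm; a guide pin at x = -60, y = -10 mm stands 165 mm high.
- hopper_in (a point): Centre of the hopper's flat inner floor, 45 mm above the table; axes as the feeder's. The hopper is an open octagonal steel pot, 104 mm across flats inside, walls 5 mm, rim 55 mm above this floor; the six buttons lie round its wall and the middle is free at first.
- cam (a joint): Angle of the cam lever (rad): 0 at its rest stop, arm pointing to the robot side (the feeder's -x) and 0.25 rad above level; grows as the handle is lifted up and over; arm straight up, the cam's highest point, at 1.32; stop at 2.1 (leaning away). A spring pulls it back to 0 when let go; 4 to 7 N at the handle turns it.
- cam_grip (a point): Middle of the lever's handle: a black round bar, 18 mm thick and 77 mm long, parallel to the feeder's y axis, 100 mm from the shaft axis, standing out sideways (to the feeder's -y) from the flat steel arm, whose near face is 37 mm away from this point. About 110 mm above the table at rest, 185 mm with the arm upright; it turns with the lever.
- gate (a joint): Lift of the hopper's gate (m), driven by the cam: 0 shut, about 0.0196 at the cam's highest point, less on either side of it. The gate closes the hopper wall on the robot side; its crossbar, 60 mm to the robot side of the shaft, lies 137 mm above the table when shut.
- rod: Stirring rod, 172 mm long, upright in the stand at the start, loose in the hole so that it may lean a little: steel shaft 12 mm thick with a narrowed tip, and a round wooden grip 20 mm thick on the top 64 mm. About 50 to 100 g. Origin at its lower tip, z along the rod to the grip.
- rod_tip (a point): Lower tip of the rod.
- rod_grip (a point): Middle of the rod's wooden grip, 142 mm above the tip.
- stand: Rod stand: heavy dark wooden block 70 x 70 x 60 mm with one upright hole in its top; stands left or right of the feeder. Origin at the centre of its underside.
- stand_hole0 (a point): Mouth of the stand's hole, at the block's top centre, z up; the hole is 17 mm wide with a 3 mm chamfer, 45 mm deep, so the rod's tip ends 45 mm below this point.
- button0: One of six like brass button blanks in the hopper: disc 24 mm across, 12 mm thick. Origin at the centre of its underside.
- button1: One of six like brass button blanks in the hopper: disc 24 mm across, 12 mm thick. Origin at the centre of its underside.
- button2: One of six like brass button blanks in the hopper: disc 24 mm across, 12 mm thick. Origin at the centre of its underside.
- button3: One of six like brass button blanks in the hopper: disc 24 mm across, 12 mm thick. Origin at the centre of its underside.
- button4: One of six like brass button blanks in the hopper: disc 24 mm across, 12 mm thick. Origin at the centre of its underside.
- button5: One of six like brass button blanks in the hopper: disc 24 mm across, 12 mm thick. Origin at the centre of its underside.
- jar: Bystander, to be left alone. Glass jar with brass lid, 68 mm across, 110 mm tall, on the side of the feeder where the stand is not. Origin at its underside.
- carton: Bystander, to be left alone. White carton 130 x 70 x 45 mm. Origin at its underside.
- carton_b: Bystander, to be left alone. Brown carton 90 x 70 x 35 mm. Origin at its underside.
- spool: Bystander, to be left alone. Wooden spool 36 mm across, 38 mm tall. Origin at its underside.
- cup: Bystander, to be left alone. Steel cup 66 mm across, 95 mm tall, behind the feeder. Origin at its underside.
- die: Bystander, to be left alone. Dark steel press die 44 mm across, 32 mm tall, on the robot's side. Origin at its underside.
Mind the look-alikes: they are no part of the job. What is shaped like the stand but red is not meant. Leave any black look-alike of the rod alone.

How it is judged:
On the way, in this order (a step that is already met when the one before it is completed fails the run):
1. with the rod held and its tip down in the hopper, at least four of the six blanks lie 10 mm or more from where they were, the gate still shut (horizontal distance between rod_tip and hopper_in below 0.055 m and z of rod_tip in the frame of hopper_in below 0.025 m and value of joint gate below 0.004 m and contact force between the fingers and rod above 0.5 N and (distance of each of button0, button1, button2, button3 from where it was at the start of the episode above 0.01 m or distance of each of button0, button1, button2, button4 from where it was at the start of the episode above 0.01 m or distance of each of button0, button1, button2, button5 from where it was at the start of the episode above 0.01 m or distance of each of button0, button1, button3, button4 from where it was at the start of the episode above 0.01 m or distance of each of button0, button1, button3, button5 from where it was at the start of the episode above 0.01 m or distance of each of button0, button1, button4, button5 from where it was at the start of the episode above 0.01 m or distance of each of button0, button2, button3, button4 from where it was at the start of the episode above 0.01 m or distance of each of button0, button2, button3, button5 from where it was at the start of the episode above 0.01 m or distance of each of button0, button2, button4, button5 from where it was at the start of the episode above 0.01 m or distance of each of button0, button3, button4, button5 from where it was at the start of the episode above 0.01 m or distance of each of button1, button2, button3, button4 from where it was at the start of the episode above 0.01 m or distance of each of button1, button2, button3, button5 from where it was at the start of the episode above 0.01 m or distance of each of button1, button2, button4, button5 from where it was at the start of the episode above 0.01 m or distance of each of button1, button3, button4, button5 from where it was at the start of the episode above 0.01 m or distance of each of button2, button3, button4, button5 from where it was at the start of the episode above 0.01 m)), for 0.1 s.
2. the rod stands in its hole again, released, the gate still shut (horizontal distance between rod_tip and stand_hole0 below 0.012 m and z of rod_tip in the frame of stand_hole0 below -0.033 m and angle between rod's own z axis and vertical below 0.2 rad and contact force between the fingers and rod below 0.1 N and value of joint gate below 0.004 m), for 0.2 s.
At the end, for the whole second after the job is handed in: The gate is lifted more than 18.9 mm (the lever within about 0.22 rad of straight up), the lever is still and the robot presses on it with more than 1 N, and the rod stands in its hole (tip at least 33 mm deep, within 0.2 rad of upright), not touched by the fingers (value of joint gate above 0.0189 m and velocity of joint cam between -0.15 and 0.15 rad/s and contact force between any of the fingers, the arm and cam above 1 N and horizontal distance between rod_tip and stand_hole0 below 0.012 m and z of rod_tip in the frame of stand_hole0 below -0.033 m and angle between rod's own z axis and vertical below 0.2 rad and contact force between the fingers and rod below 0.1 N); the arm keeps its last pose, push and grip.
It fails at once if a blank is thrown out of the feeder (more than 160 mm from the hopper's centre) (horizontal distance between any of button0, button1, button2, button3, button4, button5 and hopper_in above 0.16 m).
It fails at once if a bystander is moved more than 30 mm (distance of any of jar, carton, carton_b, spool, cup, die from where it was at the start of the episode above 0.03 m).
It also fails if it takes over 72 s, if anything falls off the work surface, if the arm or the gripper's body presses on something with over 40 N, if the wrist force passes 120 N, or if a joint passes its speed limit or range.

### The arm

A 6-joint arm with a two-finger parallel gripper is mounted at the origin on the work surface. World frame = base frame: x ahead of the robot, y to its left, z up, the work surface at z = 0. Lengths are in m, angles in rad, forces in N, time in s.
With the tool pointing down it reaches from about 0.325 to 0.775 m from the base axis. Payload 5.5 kg.
Tool frame: the origin (TCP) lies between the finger pads; the fingertips stand 8 mm ahead of it and the grasp point (between the pads) lies 11 mm behind it (tcp_to_tips is the distance from the TCP to the fingertips, in m); z points along the fingers, y is the line along which they close (so a half turn about z gives the same grasp; the last joint's range is limited). The gripper opens to 88 mm and grips with 3 to 60 N. Pads are 20 mm wide; open, the fingers measure 115 mm over their backs; the gripper's body (75 mm by 178 mm) begins 61 mm behind the grasp point.
Start: joints at [1.155, 0.091, 1.231, -0, 1.82, -0.057], TCP at [0.211, 0.562, 0.231] pointing down, gripper open.
Joint ranges: [-2.87, 2.87], [-0.86, 2.18], [0.17, 2.46], [-1.51, 4.65], [0.06, 2.69], [-2.65, 2.65]. Speed limits (rad/s): [2.57, 2.57, 3.01, 3.14, 3.14, 3.14].

### API

Orientations are given as a unit quaternion [w, x, y, z].
In Python, from bench import * gives the robot as it stands. Calls block until the motion is done:
- move_to(position, orientation): joint-space move of the TCP to a pose.
- move_l(position, speed=0.15, orientation=None): straight line of the TCP; orientation=None keeps the orientation; speed is the mean speed in m/s.
- movej(angles): joint-space move.
- gripper_open() and close(): open the fingers fully, or close them until they stop; the grip force is fixed at half the most.
- hold(seconds).
- inverse_kinematics(position, orientation): joint angles nearest the present ones, or None.
- state(): the state.
- get_image(name): name is "scene" or "top" or "wrist"; returns a dict with "frame" (400x640x3 uint8, blue, green, red), "depth" (400x640 float32, m along the optical axis (not along the pixel's ray), 0 where there is no reading), "camera_matrix" (3x3 intrinsics, pixels), "view" (4x4, takes a point from world to camera coordinates). Camera axes: x right, y up, looking along -z (the intrinsics and any distortion apply to the point x, -y, -z); pixel columns grow to the right and rows downward; lengths in m; the calibration is good to about 2 mm. A picture is of the moment at which its call begins.
A pose or a line that the arm cannot do raises IKError and nothing moves.
- job_done(): hands the job in; it is judged then, once.
The state is a dict: "time": time; "joint_pos": joint angles; "dq": joint speeds; "joint_torque": joint torques, N m; "ee_pos": TCP position; "ee_rot": TCP orientation; "ft_force": force on the tool from outside, world axes, zero at the start; "moment": the same for the moment, N m; "finger_gap": finger opening in m; "finger_force": force on a finger pad.
Only numpy, scipy, OpenCV 4.12 (cv2) and the standard library are available. Lean on these libraries where they do the work, as an engineer would, in place of code of your own. Each camera call takes 0.05 s, during which the arm holds its last target. There are 200 camera calls.

## Working session

There is one attempt and no reset: what is moved stays moved. The work goes in short steps, each a Python script; the robot and the scene stay as the last script left them, time stands still between calls to the robot, and variables do not carry over. Pictures are saved under pics/ and viewed, at most 10 in all, crops included, and the job is handed in when it is done.

```bash
mkdir -p pics; ls; cat > h.py <<'E'
from bench import *
import numpy as np, cv2
from scipy.spatial.transform import Rotation as R
def snap(name,fn):
    d=get_image(name); cv2.imwrite(f'pics/{fn}.png',d['frame']); np.savez(f'pics/{fn}.npz',**{k:np.array(v) for k,v in d.items()}); return d
def load(fn): return np.load(f'pics/{fn}.npz')
def w(d,u,v,z=None):
    K=d['camera_matrix'];V=np.linalg.inv(d['view'])
    ray=np.array([(u-K[0,2])/K[0,0],-(v-K[1,2])/K[1,1],-1])
    if z is None:
        return V[:3,:3]@(ray*d['depth'][int(round(v)),int(round(u))])+V[:3,3]
    r=V[:3,:3]@ray; return V[:3,3]+r*(z-V[2,3])/r[2]
def quat(zax,yax):
    z=np.array(zax,float);z/=np.linalg.norm(z);y=np.array(yax,float);y-=z*(y@z);y/=np.linalg.norm(y)
    q=R.from_matrix(np.c_[np.cross(y,z),y,z]).as_quat();return [q[3],q[0],q[1],q[2]]
E
python3 - <<'E'
from h import *
for n in('scene','top'):
    d=snap(n,n+'0'); print(n,d['camera_matrix'].tolist(),np.round(d['view'],3).tolist(),[k for k in d])
print(state())
E
```

```text
pics
scene [[384.46024058715136, 0.0, 317.3816824903288], [0.0, 384.46024058715136, 199.66374647719317], [0.0, 0.0, 1.0]] [[-0.376, 0.927, 0.001, 0.218], [-0.673, -0.274, 0.687, 0.275], [0.637, 0.257, 0.726, -1.385], [0.0, 0.0, 0.0, 1.0]] ['frame', 'depth', 'camera_matrix', 'view']
top [[392.41951512594216, 0.0, 315.51916326845605], [0.0, 392.41951512594216, 196.67840226178365], [0.0, 0.0, 1.0]] [[-0.001, -1.0, 0.019, -0.04], [0.987, 0.003, 0.159, -0.552], [-0.16, 0.019, 0.987, -1.0], [0.0, 0.0, 0.0, 1.0]] ['frame', 'depth', 'camera_matrix', 'view']
{'time': 0.1, 'joint_pos': array([ 1.15531794e+00,  9.17730048e-02,  1.23179783e+00,  4.30491267e-05,
        1.81978879e+00, -5.66843107e-02]), 'dq': array([ 0.00114336, -0.00318107, -0.00331319, -0.00151627, -0.00020042,
        0.00142963]), 'joint_torque': array([ 2.58550564e-03, -4.47857845e+01, -4.07569814e+01,  7.01503060e-02,
        2.84387358e-02, -1.50735555e-04]), 'ee_pos': array([0.21056182, 0.56156252, 0.22960799]), 'ee_rot': array([-2.26929450e-04,  1.78431051e-01,  9.83952021e-01, -8.54100664e-04]), 'ft_force': array([ 0.88001637, -0.11894859, -0.16647255]), 'moment': array([-0.00608516,  0.01456251, -0.02235701]), 'finger_force': 0.0, 'finger_gap': 0.08790293551690202}
```

View pics/top0.png

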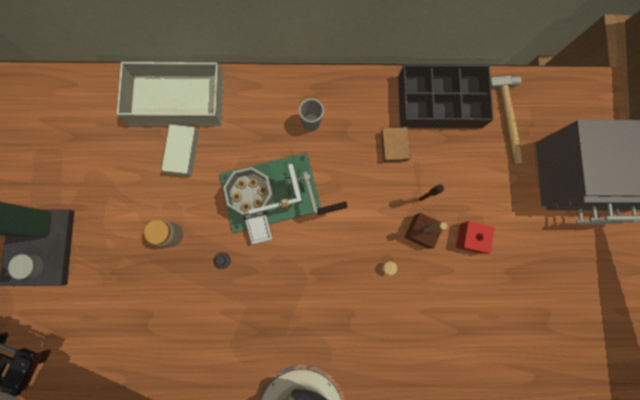

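View pics/scene0.png

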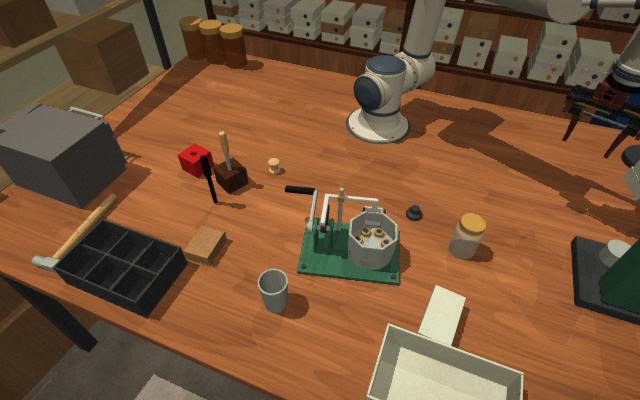

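The top view shows the feeder at about (270,190), stand at (424,231) with the rod grip at (443,227), the black look-alike at (432,190), the red block at (478,237), the die at (222,260) and the jar at (157,233). The scene view agrees. I'll enlarge both.

```bash
python3 - <<'E'
from h import *
a=cv2.imread('pics/top0.png');b=cv2.imread('pics/scene0.png')
cv2.imwrite('pics/c1.png',cv2.resize(a[145:255,215:375],None,fx=5,fy=5,interpolation=cv2.INTER_CUBIC))
c=np.hstack([cv2.resize(a[180:260,400:500],None,fx=4,fy=4,interpolation=cv2.INTER_CUBIC),cv2.resize(b[120:220,170:270],None,fx=4,fy=4,interpolation=cv2.INTER_CUBIC)[:320]])
cv2.imwrite('pics/c2.png',c)
cv2.imwrite('pics/c3.png',cv2.resize(b[175:290,280:410],None,fx=5,fy=5,interpolation=cv2.INTER_CUBIC))
E
```

```text
(no output)
```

View pics/c1.png

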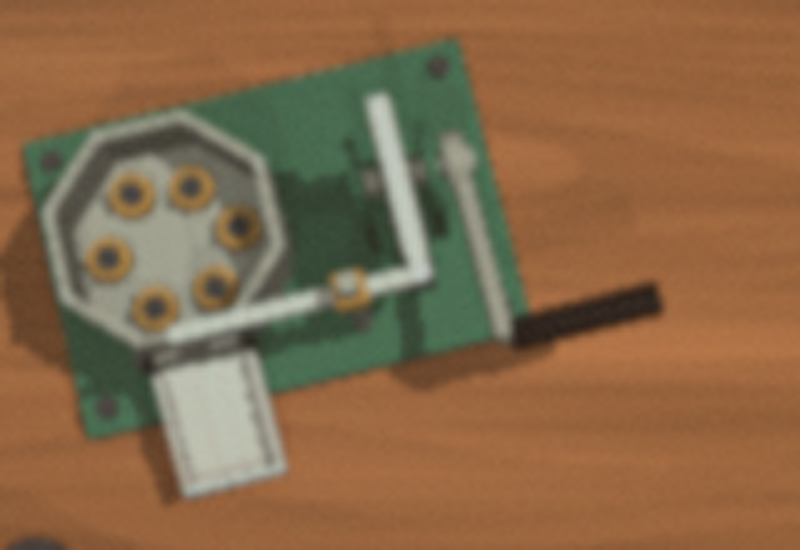

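View pics/c2.png

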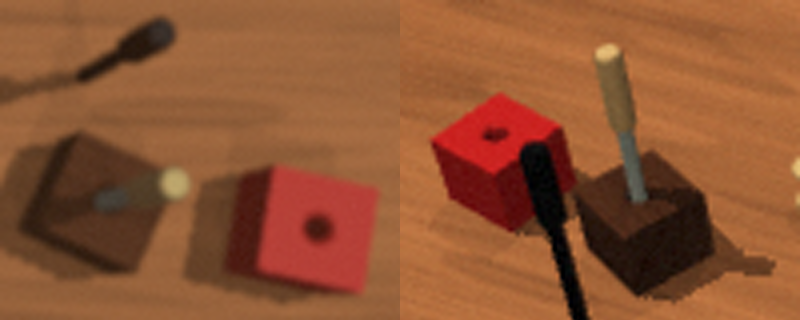

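View pics/c3.png

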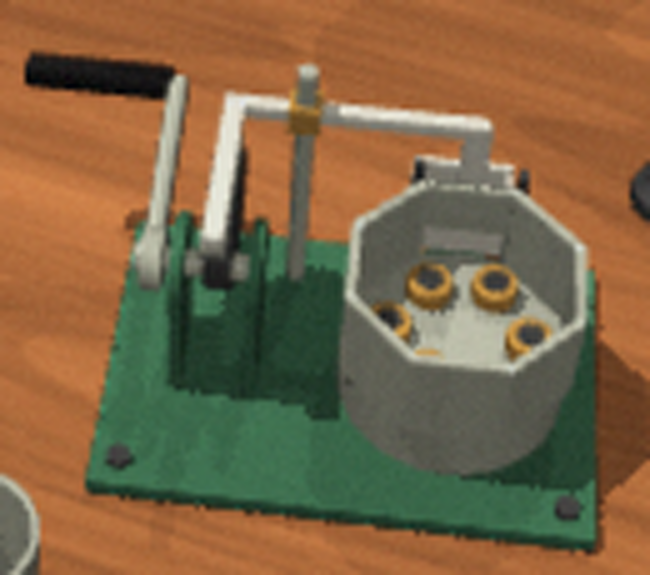

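The crops show the plate corners (c1 at (22,143), (460,38), (88,438)), the six blanks ringed round the hopper, and the handle from (515,332) to (660,297). In c2 the rod top is at (175,184) in the top view and (208,52) in the scene view, and the rod enters the stand near (100,202).

```bash
cat >> h.py <<'E'
def tri(obs):
    A=[];b=[]
    for d,u,v in obs:
        K=d['camera_matrix'];V=np.linalg.inv(d['view']);r=V[:3,:3]@np.array([(u-K[0,2])/K[0,0],-(v-K[1,2])/K[1,1],-1]);r/=np.linalg.norm(r)
        P=np.eye(3)-np.outer(r,r);A.append(P);b.append(P@V[:3,3])
    p=np.linalg.lstsq(np.vstack(A),np.hstack(b),rcond=None)[0]
    return p,max(np.linalg.norm(a@p-c) for a,c in zip(A,b))
E
python3 - <<'E'
from h import *
np.set_printoptions(precision=4,suppress=True)
T=load('top0');S=load('scene0')
t1=lambda x,y:(T,215+x/5-.4,145+y/5-.4)
s3=lambda x,y:(S,280+x/5-.4,175+y/5-.4)
t2=lambda x,y:(T,400+x/4-.4,180+y/4-.4)
s2=lambda x,y:(S,170+x/4-.4,120+y/4-.4)
def p(n,a,b): print(n,*tri([a,b]), 'depth',w(*a),w(*b))
p('plate far right',t1(460,38),s3(90,490))
p('plate far left',t1(22,143),s3(594,548))
print('plate near left',w(*t1(88,438)))
p('bolt FR',t1(437,66),s3(119,455));p('bolt FL',t1(52,161),s3(568,507))
p('handle end',t1(657,297),s3(30,70));p('handle root',t1(520,332),s3(172,79))
p('pin top',t1(348,283),s3(308,72))
p('rod top',t2(175,184),s2(208,52))
p('rod grip bottom',t2(130,195),s2(224,130))
p('rod enters',t2(98,202),s2(238,198))
for c in [(80,133),(163,165),(125,272),(38,235)]: print('stand',w(*t2(*c)),w(*t2(*c),.06))
for c in [(130,194),(191,187),(239,226),(216,287),(156,307),(108,258)]: print('btn',w(*t1(*c)),w(*t1(*c),.057))
# rim
for c in [(45,217),(95,135),(185,115),(265,160),(283,240)]: print('rim',w(*t1(*c),.1))
# stand top via depth
for n,d in(('T',T),('S',S)):
    g=np.argwhere(d['depth']>0)
    P=np.array([w(d,u,v) for v,u in g if (n=='T' and 400<u<450 and 205<v<255) or (n=='S' and 210<u<252 and 150<v<195)])
    m=P[(abs(P[:,2]-.06)<.006)]; print(n,len(m),m.mean(0),np.median(m[:,2])); r=cv2.minAreaRect(m[:,:2].astype(np.float32)*1000); print(r)
E
```

```text
plate far right [ 0.6845 -0.0126  0.0035] 0.002485370959793878 depth [ 0.688  -0.0149 -0.0057] [ 0.681  -0.0117 -0.0015]
plate far left [0.6235 0.2282 0.0055] 0.00010321384763728724 depth [ 0.6253  0.23   -0.0028] [0.6214 0.2283 0.0023]
plate near left [0.4596 0.1853 0.01  ]
bolt FR [ 0.6662 -0.0021  0.0143] 0.00012672959533890322 depth [ 0.6659 -0.0023  0.0155] [ 0.6673 -0.0015  0.0162]
bolt FL [0.6114 0.2103 0.0135] 0.000901422336418931 depth [0.6115 0.2093 0.014 ] [0.6122 0.2112 0.0151]
handle end [ 0.5228 -0.1132  0.1089] 0.0008251738672486062 depth [ 0.5221 -0.1133  0.116 ] [ 0.5276 -0.1097  0.1146]
handle root [ 0.5041 -0.043   0.1118] 0.002754851822078685 depth [ 0.5046 -0.0454  0.1159] [ 0.5073 -0.0387  0.116 ]
pin top [0.5215 0.0374 0.163 ] 0.0007610209255563741 depth [0.5219 0.0367 0.1618] [0.5208 0.038  0.1624]
rod top [ 0.4624 -0.3278  0.1863] 0.0007814245300306927 depth [ 0.4627 -0.3284  0.1867] [ 0.4634 -0.3261  0.1872]
rod grip bottom [ 0.4626 -0.3257  0.1185] 0.0017701114055129674 depth [ 0.4609 -0.3201  0.1307] [ 0.4705 -0.3214  0.1263]
rod enters [ 0.4634 -0.3254  0
[... 360 characters left out ...]
 0.057 ]
btn [0.5894 0.1271 0.0531] [0.5886 0.1265 0.057 ]
btn [0.5683 0.1011 0.0543] [0.5678 0.1008 0.057 ]
btn [0.5353 0.1121 0.057 ] [0.5353 0.1121 0.057 ]
btn [0.5246 0.1431 0.0572] [0.5247 0.1431 0.057 ]
btn [0.5507 0.1691 0.056 ] [0.5505 0.1689 0.057 ]
rim [0.5644 0.1933 0.1   ]
rim [0.6067 0.1696 0.1   ]
rim [0.6173 0.1243 0.1   ]
rim [0.5941 0.0833 0.1   ]
rim [0.553  0.0735 0.1   ]
T 604 [ 0.4617 -0.3236  0.0591] 0.05921327298264023
((463.5062255859375, -328.8441467285156), (71.13965606689453, 70.78143310546875), 64.11768341064453)
S 401 [ 0.4683 -0.3247  0.0592] 0.05918655623445579
((487.1933288574219, -336.3758239746094), (75.98355865478516, 127.03787231445312), 67.39090728759766)
```

```bash
cat >> h.py <<'E'
ROD=np.array([.4630,-.3265]); HOP=np.array([.5585,.135]); QR=None
for s in (1,-1):
    q=quat([0,0,-1],[0,s,0]); j=inverse_kinematics([.463,-.3265,.25],q); j2=inverse_kinematics([.5585,.135,.3],q)
    if j is not None and j2 is not None and (QR is None or abs(j[5])<best): QR=q;best=abs(j[5])
E
python3 - <<'E'
from h import *
np.set_printoptions(precision=4,suppress=True)
print(QR,best)
move_to([*ROD,.27],QR); move_l([*ROD,.146],.12); close(); s=state(); print(s['finger_gap'],s['finger_force'],s['ee_pos'],s['ft_force'])
move_l([*ROD,.32],.12); s=state(); print(s['finger_gap'],s['time'],s['ft_force'],s['ee_pos'])
a=snap('scene','scene1');b=snap('top','top1')
c=np.hstack([cv2.resize(a['frame'][60:210,150:300],None,fx=2.6,fy=2.6),cv2.resize(b['frame'][150:300,370:520],None,fx=2.6,fy=2.6)])
cv2.imwrite('pics/c4.png',c)
E
```

```text
[np.float64(0.0), np.float64(1.0), np.float64(0.0), np.float64(0.0)] 0.8965507585201173
0.01963800709641065 29.99718129518442 [ 0.463  -0.3265  0.146 ] [-0.0249  0.3251 -0.9223]
0.019596178604672186 7.175 [-0.0819  0.264  -1.9147] [ 0.4629 -0.3264  0.319 ]
```

View pics/c4.png

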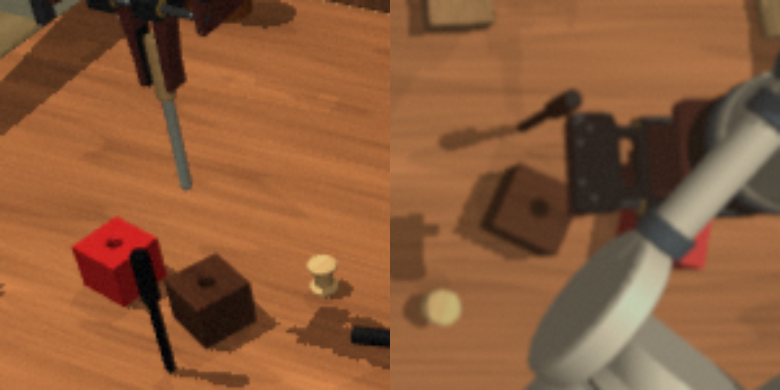

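The rod is held and upright in the scene view, with its tip at c4 (186,187). The free hole is visible at c4 (207,282) in the scene half and (540,208) in the top half. Next I'll stir.

```bash
python3 - <<'E'
from h import *
np.set_printoptions(precision=4,suppress=True)
S=load('scene1');T=load('top1')
print('hole',tri([(S,229.4,168.3),(T,427.5,229.8)]),w(S,229.4,168.3,.06),w(T,427.5,229.8,.06))
V=S['view'];K=S['camera_matrix'];c=V[:3,:3]@np.array([.463,-.3265,.188])+V[:3,3];print('tip expected px',K[0,0]*c[0]/-c[2]+K[0,2],K[1,1]*-c[1]/-c[2]+K[1,2])
move_l([*HOP,.32],.25); 
move_l([*HOP,.24],.12); move_l([*HOP,.181],.06); print(state()['ft_force'],state()['time'])
a0=np.arctan2(-.02,.005)
fm=0
for k in range(0,27):
    r=.010+.020*min(1,k/6); a=k*2*np.pi/18
    move_l([HOP[0]+r*np.cos(a),HOP[1]+r*np.sin(a),.181],.06); f=state()['ft_force'];fm=max(fm,np.hypot(f[0],f[1]))
print('fmax',fm,state()['time'],state()['finger_gap'])
snap('wrist','wr1'); d=snap('scene','scene2')
cv2.imwrite('pics/c5.png',cv2.resize(d['frame'][140:290,280:430],None,fx=4,fy=4,interpolation=cv2.INTER_CUBIC))
E
```

```text
hole (array([ 0.4623, -0.3296,  0.0565]), np.float64(0.0019293776275093985)) [ 0.4652 -0.325   0.06  ] [ 0.4628 -0.3304  0.06  ]
tip expected px 221.50764642493237 132.24004857811929
[-0.4688  0.3845  0.4064] 11.2583
fmax 5.875346235960105 19.7583 0.019407970189166627
```

View pics/c5.png

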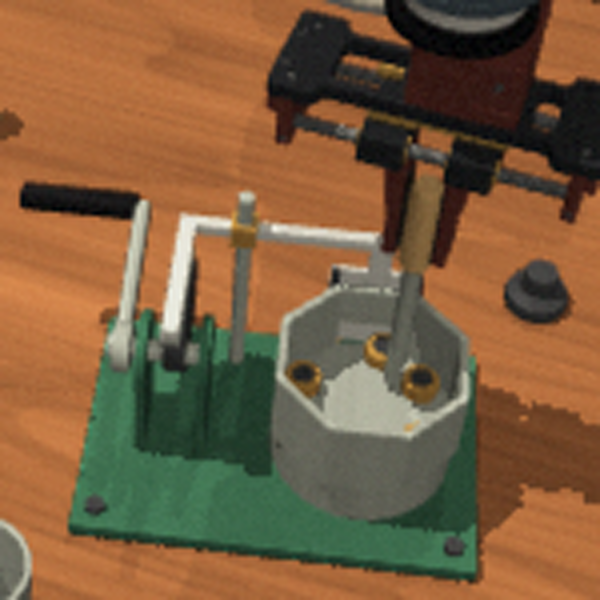

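The scene view shows the rod upright in the hopper at c5 (400,380), with the blanks pushed together and visible at (303,378), (380,348) and (421,382). I'll make one more turn in reverse, then lift out and check from the top.

```bash
python3 - <<'E'
from h import *
np.set_printoptions(precision=4,suppress=True)
fm=0
for k in range(26,10,-1):
    r=.030; a=k*2*np.pi/18
    move_l([HOP[0]+r*np.cos(a),HOP[1]+r*np.sin(a),.181],.07); f=state()['ft_force'];fm=max(fm,np.hypot(f[0],f[1]))
print('fmax',fm,state()['time'],state()['finger_gap'])
move_l([*HOP,.181],.06); move_l([*HOP,.32],.15); move_l([*ROD,.32],.25); print(state()['time'])
d=snap('top','top2');s=snap('scene','scene3')
c=np.hstack([cv2.resize(d['frame'][160:230,215:285],None,fx=5.7,fy=5.7,interpolation=cv2.INTER_CUBIC),cv2.resize(s['frame'][80:200,170:290],None,fx=3.325,fy=3.325,interpolation=cv2.INTER_CUBIC)])
cv2.imwrite('pics/c6.png',c)
E
```

```text
fmax 6.3999863814623 24.6083 0.01923473145142862
28.3667
```

View pics/c6.png

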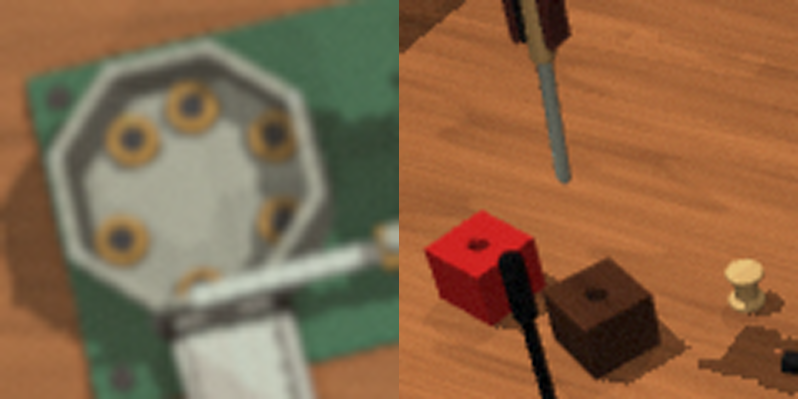

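The top view shows the blanks at c6 (132,138), (192,106), (273,134), (283,220), (198,285) and (122,240). The rod is still straight, with its tip at (564,180). I'll compare with the start positions, and refine the hole and tip alignment.

```bash
python3 - <<'E'
from h import *
np.set_printoptions(precision=4,suppress=True)
T=load('top2');S=load('scene3')
o=np.array([[.5847,.1585],[.5886,.1265],[.5678,.1008],[.5353,.1121],[.5247,.1431],[.5505,.1689]])
n=np.array([w(T,215+x/5.7-.4,160+y/5.7-.4,.057)[:2] for x,y in [(132,138),(192,106),(273,134),(283,220),(200,290),(122,240)]])
print(n);print(np.linalg.norm(n[:,None]-o[None],axis=2)*1000); 
for a in(o,n): print(np.degrees(np.arctan2(*(a-HOP).T[::-1])),np.linalg.norm(a-HOP,axis=1))
V=S['view'];K=S['camera_matrix']
for p in([.463,-.3265,.189],[.463,-.3275,.06]):
    c=V[:3,:3]@np.array(p)+V[:3,3];print(K[0,0]*c[0]/-c[2]+K[0,2],K[1,1]*-c[1]/-c[2]+K[1,2])
print('seen tip',170+(564-399)/3.325-.4,80+181/3.325-.4,'seen hole',170+(597-399)/3.325-.4,80+295/3.325-.4, state()['ee_pos'])
E
```

```text
[[0.5836 0.1659]
 [0.5988 0.1387]
 [0.5857 0.1009]
 [0.5454 0.0955]
 [0.5129 0.1327]
 [0.5359 0.169 ]]
[[ 7.4843 39.7193 66.9984 72.3139 63.1745 33.2498]
 [24.3462 15.8798 48.9406 68.8421 74.2447 56.9951]
 [57.5841 25.7374 17.9149 51.6381 74.1721 76.555 ]
 [74.2522 53.1623 23.0016 19.4517 51.925  73.5873]
 [76.2866 75.9514 63.4995 30.4397 15.7168 52.1813]
 [49.8758 67.669  75.2737 56.9033 28.2343 14.5584]]
[  41.8904  -15.7693  -74.7874 -135.3729  166.5235  103.2782] [0.0352 0.0313 0.0354 0.0326 0.0348 0.0348]
[  50.9015    5.189   -51.3871 -108.3165 -177.1306  123.5634] [0.0398 0.0405 0.0436 0.0416 0.0457 0.0408]
221.44098925683005 131.93792111258958
229.0372652087153 167.6201937371266
seen tip 219.22406015037595 134.0360902255639 seen hole 229.14887218045112 168.3218045112782 [ 0.4633 -0.3257  0.3203]
```

At least five blanks lie 14 mm or more from any starting place. The rod seems to have tilted slightly in the grip, so I'll fit its axis in both scene images.

```bash
python3 - <<'E'
from h import *
np.set_printoptions(precision=4,suppress=True)
print(state()['ee_pos'],state()['ee_rot'])
out=[]
for fn in('scene1','scene3'):
    S=load(fn);P=[];px=[]
    for v in range(90,150):
        for u in range(195,245):
            if S['depth'][v,u]>0:
                p=w(S,u,v)
                if np.hypot(p[0]-.463,p[1]+.326)<.03 and .18<p[2]<.262: P.append(p);px.append((u,v))
    P=np.array(P);px=np.array(px);print(fn,len(P))
    for z in np.arange(.19,.26,.015):
        m=abs(P[:,2]-z)<.0075;print(z,P[m].mean(0),m.sum())
    for v in range(104,137,4): m=px[:,1]==v; print(v,px[m,0].mean() if m.any() else None,end=' ')
    print('bottom v',px[:,1].max())
    out.append(cv2.resize(S['frame'][85:145,195:245],None,fx=8,fy=8,interpolation=cv2.INTER_CUBIC))
cv2.imwrite('pics/c7.png',np.hstack(out))
E
```

```text
[ 0.4633 -0.3257  0.3203] [0.0001 1.     0.0006 0.0002]
scene1 105
0.19 [ 0.465  -0.3245  0.1947] 10
0.20500000000000002 [ 0.4643 -0.3244  0.2051] 21
0.22000000000000003 [ 0.4653 -0.3245  0.2202] 22
0.23500000000000004 [ 0.4656 -0.3241  0.2355] 23
0.25000000000000006 [ 0.4647 -0.3243  0.2502] 23
104 None 108 None 112 217.0 116 218.0 120 219.0 124 220.0 128 221.0 132 221.5 136 None bottom v 132
scene3 108
0.19 [ 0.4761 -0.3232  0.1946] 8
0.20500000000000002 [ 0.4767 -0.3239  0.2046] 20
0.22000000000000003 [ 0.4756 -0.3229  0.2187] 22
0.23500000000000004 [ 0.4747 -0.3232  0.234 ] 25
0.25000000000000006 [ 0.4732 -0.3229  0.2503] 27
104 None 108 None 112 216.0 116 216.0 120 217.0 124 217.5 128 218.0 132 219.0 136 None bottom v 134
```

View pics/c7.png

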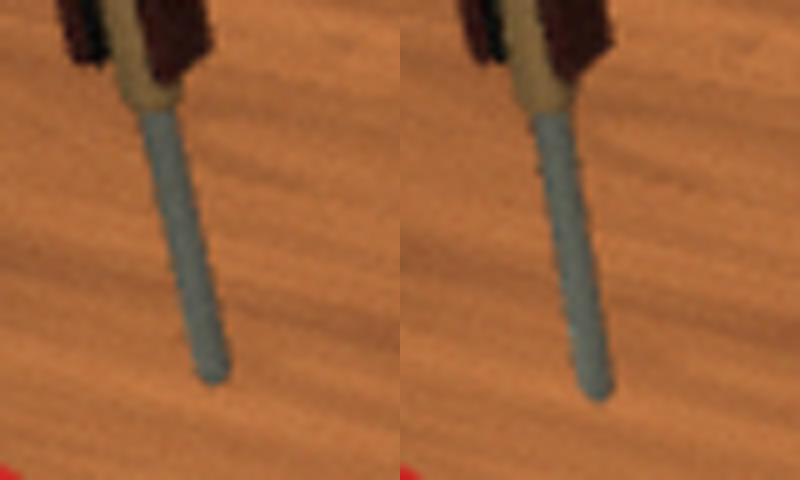

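The fit shows the rod slid about 4 mm and tilted about 0.065 rad toward +x in the grip (tip +12 mm). I'll tilt the tool to compensate, re-measure, then insert.

```bash
cat >> h.py <<'E'
def rodfit():
    S=get_image('scene');P=[]
    for v in range(85,155):
        for u in range(195,250):
            if S['depth'][v,u]>0:
                p=w(S,u,v)
                if np.hypot(p[0]-.463,p[1]+.326)<.03 and .18<p[2]<.262: P.append(p)
    P=np.array(P);A=np.c_[np.ones(len(P)),P[:,2]-.19]
    c=np.linalg.lstsq(A,P[:,:2],rcond=None)[0];return c,len(P)
E
python3 - <<'E'
from h import *
np.set_printoptions(precision=4,suppress=True)
for fn in('scene1',):
    import h; g=h.get_image; h.get_image=lambda n:load(fn); ref=rodfit(); h.get_image=g; print('ref',ref)
c,n=rodfit();print(c,n)
th=-(c[1,0]-ref[0][1,0]); print('th',th)
q=quat([-np.sin(th),0,-np.cos(th)],[0,-1,0]); print(q)
tip=np.array([.0115-th*.131])
move_l([.463-tip[0],-.327,.322],.1,q); hold(.3)
c,n=rodfit();print(c,n,c-ref[0],state()['ee_pos'],state()['time'])
np.save('q.npy',q)
E
```

```text
ref (array([[ 0.4646, -0.3244],
       [ 0.0113,  0.0019]]), 105)
[[ 0.4769 -0.324 ]
 [-0.0571  0.0159]] 107
th 0.06842727867050251
[np.float64(0.0), np.float64(0.9994147705328835), np.float64(0.0), np.float64(-0.03420696479817731)]
[[ 0.4656 -0.3249]
 [-0.0051  0.0081]] 102 [[ 0.0009 -0.0005]
 [-0.0165  0.0062]] [ 0.4603 -0.327   0.3222] 29.1167
```

```bash
python3 - <<'E'
from h import *
np.set_printoptions(precision=4,suppress=True)
x,y=.4594,-.327
hold(.1);f0=state()['ft_force']
move_l([x,y,.205],.12)
for z in(.195,.185,.175,.165,.155,.150,.148):
    move_l([x,y,z],.05); f=state()['ft_force']-f0; print(z,f)
    if abs(f[2])>12: break
print(state()['ee_pos'],state()['time'])
E
```

```text
0.195 [ 0.9086 -0.3495  0.9659]
0.185 [0.3167 0.1237 0.4583]
0.175 [-0.3477 -0.2295  1.4866]
0.165 [ 0.4104 -0.3307  1.2815]
0.155 [-0.4156 -0.599   0.5297]
0.15 [-0.192  -0.4048  0.6872]
0.148 [-0.3281 -0.9938  0.4724]
[ 0.4593 -0.327   0.1479] 32.5917
```

The rod went in with negligible force. I'll release it, then go to the lever.

```bash
python3 - <<'E'
from h import *
np.set_printoptions(precision=4,suppress=True)
p=state()['ee_pos']
gripper_open(); hold(.3); z=np.load('q.npy')
move_l([p[0]-.005,p[1],.29],.12); print('released',state()['time'])
yaw=.255; X=np.array([np.cos(yaw),np.sin(yaw),0]);Y=np.array([-X[1],X[0],0])
O=np.array([.577,.062,0]); sh=O-.121*Y+[0,0,.085]
H=lambda t: sh+.1*(-np.cos(.25+t)*X+np.sin(.25+t)*np.array([0,0,1]))
print('H0',H(0))
d=np.array([0,0,-.011])   # TCP below grasp point
for s in(1,-1):
    q=quat([0,0,-1],s*X); js=[inverse_kinematics(H(t)+d,q) for t in(0,.66,1.32)]
    print(s,[None if j is None else j[5] for j in js])
    if all(j is not None for j in js) and max(abs(j[5]) for j in js)<2.4: Q=q; break
move_to(H(0)+d+[0,0,.12],Q); move_l(H(0)+d,.12); close(); s=state(); print(s['finger_gap'],s['finger_force'],s['ft_force'],s['time'])
sc=snap('scene','scene4')
for t in np.linspace(.11,1.32,12):
    move_l(H(t)+d,.08); f=state()['ft_force']
    print(round(t,2),f)
    if np.linalg.norm(f)>60: break
hold(.5);s=state();print(s['ee_pos'],H(1.32)+d,s['finger_gap'],s['time'])
S=snap('scene','scene5');T=snap('top','top5')
cv2.imwrite('pics/c8.png',np.hstack([cv2.resize(S['frame'][90:290,170:410],None,fx=2,fy=2),cv2.resize(T['frame'][160:260,390:490],None,fx=3.2,fy=3.2)[:400,:320] if 0 else cv2.copyMakeBorder(cv2.resize(T['frame'][160:260,390:490],(320,320)),0,80,0,0,0)]))
E
```

```text
released 35.3583
H0 [ 0.5138 -0.0795  0.1097]
1 [np.float64(-0.47402145116330185), np.float64(-0.4445997385879137), np.float64(-0.401244462881591)]
0.01734467347103139 29.996758997440338 [-2.0285  0.1094  0.9465] 38.8333
0.11 [-4.7859 -1.9085 -5.1272]
0.22 [-7.9223 -3.0634 -3.6446]
0.33 [-10.8487  -3.4978  -1.2026]
0.44 [-14.7962  -2.1065   1.9237]
0.55 [-17.4441  -3.8006   7.5022]
0.66 [-21.169   -3.6627  12.9582]
0.77 [-22.4004  -2.3724  18.0803]
0.88 [-20.0123  -3.1035  20.2264]
0.99 [-14.7057  -3.2278  17.8622]
1.1 [-11.0153  -4.0789  14.1773]
1.21 [-7.7653 -4.1027 12.6391]
1.32 [-5.2331 -4.2372 10.1346]
[ 0.6081 -0.0563  0.1781] [ 0.6074 -0.0551  0.174 ] 0.017154690177545104 42.7833
```

View pics/c8.png

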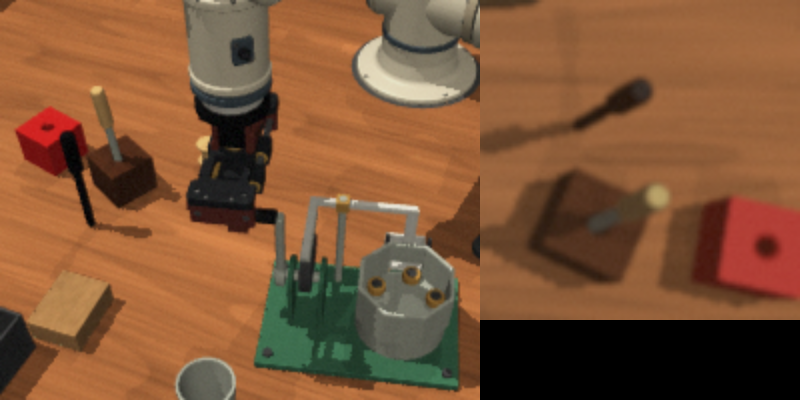

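The rod stands upright in the dark stand at c8 (110,130), and the lever arm is upright at (280,240). I'll check the gate lift from crossbar depth, then hand in.

```bash
python3 - <<'E'
from h import *
yaw=.255;X=np.array([np.cos(yaw),np.sin(yaw)]);Y=np.array([-X[1],X[0]])
for fn in('scene0','scene4','scene5'):
    S=load(fn);L=[];A=[]
    for v in range(160,250):
        for u in range(300,390):
            if S['depth'][v,u]>0:
                p=w(S,u,v);d=p[:2]-[.577,.062];a,b=d@X,d@Y
                if abs(a+.06)<.012 and .005<b<.05 and p[2]>.115: L.append(p[2])
                if -.11<a<.08 and -.083<b<-.066 and p[2]>.12: A.append((a,p[2]))
    A=np.array(A).reshape(-1,2)
    print(fn,len(L),np.median(L),np.percentile(L,90),'arm',np.polyfit(A[:,1],A[:,0],1) if len(A)>8 else A, len(A))
s=state();print(s['ee_pos'],s['ft_force'],s['finger_force'],s['time'])
E
```

```text
scene0 83 0.1382848471586121 0.14039557786665363 arm [] 0
scene4 83 0.1383550166336005 0.14026396961092608 arm [] 0
scene5 87 0.1577752000892808 0.1604544484936515 arm [-0.02246546  0.00837693] 115
[ 0.60811575 -0.05631967  0.17811822] [-4.47927891 -4.73959678  8.77597582] 29.999339282512665 42.8833
```

Measured gate lift is 19.4 mm and the arm is vertical (slope −0.02).

```bash
python3 -c "
from bench import *
print(job_done())"
```

```text
the job is handed in; nothing more can be done
None
```

I stirred the blanks, stood the rod back in its stand and let go of it, and handed the job in at about 43 s with the cam lever held straight up and the gate open about 19.4 mm; the judge's verdict was not shown.

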